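# Line up the dye pots by shade on the rack

## Task

Line up the four dye pots on the cork pads of the wooden rack in order of shade, one upright in the middle of each pad: the lightest on the pad next to the white tile, then darker and darker towards the black tile. Do not knock over any pot or the blue-capped glue jar.

Things in the scene. Friction and masses are not known exactly. Their poses are not given: they have to be found in the camera images.
- pot_sand: loose closed round dye pot, the lightest: pale sand yellow; the body and the disc on top of its lid have the dye colour, the lid's rim is white. Straight-sided, diameter 42 mm, height 62 mm, about 110 g. Origin at the centre of its underside, z up. All four have the same shape and start upright on the table in front of the rack; an awl and a bone folder (flat ivory bar) lie among them
- pot_orange: loose closed round dye pot, second lightest: bright orange tan; the body and the disc on top of its lid have the dye colour, the lid's rim is white. Straight-sided, diameter 42 mm, height 62 mm, about 110 g. Origin at the centre of its underside, z up. All four have the same shape and start upright on the table in front of the rack; an awl and a bone folder (flat ivory bar) lie among them
- pot_red: loose closed round dye pot, third: deep red, darker than the orange; the body and the disc on top of its lid have the dye colour, the lid's rim is white. Straight-sided, diameter 42 mm, height 62 mm, about 110 g. Origin at the centre of its underside, z up. All four have the same shape and start upright on the table in front of the rack; an awl and a bone folder (flat ivory bar) lie among them
- pot_brown: loose closed round dye pot, the darkest: near-black brown; the body and the disc on top of its lid have the dye colour, the lid's rim is white. Straight-sided, diameter 42 mm, height 62 mm, about 110 g. Origin at the centre of its underside, z up. All four have the same shape and start upright on the table in front of the rack; an awl and a bone folder (flat ivory bar) lie among them
- pad_a: one of four identical flat round cork pads, diameter 54 mm, 3 mm thick, fixed in one straight row at 72 mm spacing on the rack, a pale wooden board (72 mm wide, 440 mm long, 10 mm thick) lying fixed on the table. Origin at the centre of its underside; its top is 13 mm above the table; y axis along the row. The letters do not tell the order
- pad_b: one of four identical flat round cork pads, diameter 54 mm, 3 mm thick, fixed in one straight row at 72 mm spacing on the rack, a pale wooden board (72 mm wide, 440 mm long, 10 mm thick) lying fixed on the table. Origin at the centre of its underside; its top is 13 mm above the table; y axis along the row. The letters do not tell the order
- pad_c: one of four identical flat round cork pads, diameter 54 mm, 3 mm thick, fixed in one straight row at 72 mm spacing on the rack, a pale wooden board (72 mm wide, 440 mm long, 10 mm thick) lying fixed on the table. Origin at the centre of its underside; its top is 13 mm above the table; y axis along the row. The letters do not tell the order
- pad_d: one of four identical flat round cork pads, diameter 54 mm, 3 mm thick, fixed in one straight row at 72 mm spacing on the rack, a pale wooden board (72 mm wide, 440 mm long, 10 mm thick) lying fixed on the table. Origin at the centre of its underside; its top is 13 mm above the table; y axis along the row. The letters do not tell the order
- tile_white: flat white square tile, 44 mm, 4 mm thick, fixed at one end of the rack in line with the pads, 72 mm from the centre of the nearest pad: it marks the light end. A like tile in black is fixed at the other end. Origin at the centre of its underside
- glue: glue jar with a blue cap standing loose on the table among the pots, diameter 48 mm, height 90 mm; not to be knocked over. Origin at the centre of its underside, z up
Mind the look-alikes: they are no part of the job. Of the things that look like the pot_orange, the smaller one is meant. There is more than one size of the pot_red; the one meant has the size given above.

How it is judged:
At the end, for the whole second after the job is handed in: Each pot stands upright (within 0.1 rad), released and at rest on its own pad, its centre within 12 mm of the pad's centre; counted from the white tile the order is sand, orange, red, brown; the glue jar is still standing (((horizontal distance between pot_sand and pad_a below 0.012 m and z of pot_sand in the frame of pad_a between 0 and 0.007 m) or (horizontal distance between pot_sand and pad_b below 0.012 m and z of pot_sand in the frame of pad_b between 0 and 0.007 m) or (horizontal distance between pot_sand and pad_c below 0.012 m and z of pot_sand in the frame of pad_c between 0 and 0.007 m) or (horizontal distance between pot_sand and pad_d below 0.012 m and z of pot_sand in the frame of pad_d between 0 and 0.007 m)) and horizontal distance between pot_sand and tile_white between 0.042 and 0.102 m and angle between each of pot_sand, pot_orange, pot_red, pot_brown's own z axis and vertical below 0.1 rad and linear speed of each of pot_sand, pot_orange, pot_red, pot_brown below 0.02 m/s and angular speed of each of pot_sand, pot_orange, pot_red, pot_brown below 0.2 rad/s and ((horizontal distance between pot_orange and pad_a below 0.012 m and z of pot_orange in the frame of pad_a between 0 and 0.007 m) or (horizontal distance between pot_orange and pad_b below 0.012 m and z of pot_orange in the frame of pad_b between 0 and 0.007 m) or (horizontal distance between pot_orange and pad_c below 0.012 m and z of pot_orange in the frame of pad_c between 0 and 0.007 m) or (horizontal distance between pot_orange and pad_d below 0.012 m and z of pot_orange in the frame of pad_d between 0 and 0.007 m)) and horizontal distance between pot_orange and tile_white between 0.114 and 0.174 m and ((horizontal distance between pot_red and pad_a below 0.012 m and z of pot_red in the frame of pad_a between 0 and 0.007 m) or (horizontal distance between pot_red and pad_b below 0.012 m and z of pot_red in the frame of pad_b between 0 and 0.007 m) or (horizontal distance between pot_red and pad_c below 0.012 m and z of pot_red in the frame of pad_c between 0 and 0.007 m) or (horizontal distance between pot_red and pad_d below 0.012 m and z of pot_red in the frame of pad_d between 0 and 0.007 m)) and horizontal distance between pot_red and tile_white between 0.186 and 0.246 m and ((horizontal distance between pot_brown and pad_a below 0.012 m and z of pot_brown in the frame of pad_a between 0 and 0.007 m) or (horizontal distance between pot_brown and pad_b below 0.012 m and z of pot_brown in the frame of pad_b between 0 and 0.007 m) or (horizontal distance between pot_brown and pad_c below 0.012 m and z of pot_brown in the frame of pad_c between 0 and 0.007 m) or (horizontal distance between pot_brown and pad_d below 0.012 m and z of pot_brown in the frame of pad_d between 0 and 0.007 m)) and horizontal distance between pot_brown and tile_white between 0.258 and 0.318 m and angle between glue's own z axis and vertical below 0.2 rad); the robot touches nothing.
It fails at once if a pot or the glue jar is knocked over (tilted by more than 0.7 rad) (angle between any of pot_sand, pot_orange, pot_red, pot_brown, glue's own z axis and vertical above 0.7 rad).
It also fails if it takes over 112 s, if anything falls off the work surface, if the arm or the gripper's body presses on something with over 40 N, if the wrist force passes 120 N, or if a joint passes its speed limit or range.

## Robot

A 7-joint arm with a two-finger parallel gripper is mounted at the origin on the work surface. World frame = base frame: x ahead of the robot, y to its left, z up, the work surface at z = 0. Lengths are in m, angles in rad, forces in N, time in s.
With the tool pointing down it reaches from about 0.425 to 0.925 m from the base axis. Payload 6.8 kg.
Tool frame: the origin (TCP) lies midway between the tips of the shut fingers; the grasp point (between the pads) lies r.grip_point_offset behind it (r.grip_point_offset is the distance from the TCP to the grasp point, in m); z points along the fingers, y is the line along which they close (so a half turn about z gives the same grasp; the last joint's range is limited). The gripper opens to 85 mm and grips with 20 to 120 N. Pads are 22 mm wide; open, the fingers measure 114 mm over their backs; the gripper's body (76 mm by 85 mm) begins 54 mm behind the grasp point. The pads swing forward as they close: fully open they stand 13 mm farther back than shut.
Start: joints at [1.177, 0.477, 0.022, 1.555, -0.011, 1.109, -0.083], TCP at [0.19, -0.648, 0.231] pointing down, gripper open.
Joint ranges: [-2.96, 2.96], [-0.34, 2.1], [-1.41, 1.46], [0.24, 2.44], [-1.37, 4.51], [0.17, 1.92], [-2.96, 2.96]. Speed limits (rad/s): [2.39, 2.39, 3.14, 3.14, 3.14, 3.14, 3.14].

## Interface

Orientations are given as a rotation vector (axis times angle).
In Python, from bench import r gives the robot as it stands. The module is installed in compiled form; this text tells all that it offers.
- The arm moves only by the shell command python3 -m crank 'ROWS' [FORCE]. ROWS is JSON, a list of rows, each a list of 5 numbers: the shift along the world's x, y, z in units of 200 mm (1.0 is 200 mm), then the turn about the world's z in units of 45 degrees (1.0 is 45 degrees), then the opening, from -1 (shut) to 1 (fully open). In form: [[dx, dy, dz, turn, jaw], ...]. A call has 1 to 8 rows; each row shifts and turns the commanded pose from where the row before left it; what a row does not reach is not made up. A row lasts 1/12 s, in which the tool goes at most 41.7 mm and 7.16 degrees, less where a joint would pass 70% of its speed; a pose out of reach is approached as far as the arm can. A call with a number of a shift or a turn outside -1 to 1 is refused whole. A call with a gripper value outside its range is refused whole. The fingers move at their own pace and stop on an object; FORCE is the grip in N (left out, the last holds). Time passes only in rows, so rows that do not move let the fingers close. It gives the time, the measured TCP pose, the force, the opening and the grip force at its end, in the units of the state.
- r.get_obs(): the state, without advancing time (a new reading comes with each control period).
- r.grab_frame(name): name is "side" or "top"; returns the picture (384x512x3 uint8, blue, green, red); there is no depth.
- r.camera_model(name): a dict with "fx", "fy", "cx", "cy" (pixels), "R" (3x3) and "t" (3): a world point X has camera coordinates R X + t. Camera axes: x right, y down, z forward; pixel columns grow to the right and rows downward; lengths in m; the calibration is good to about 2 mm. A picture is of the moment at which its call begins. camera_model takes no time and is no camera call.
- r.hand_in(): hands the job in; it is judged then, once.
The state is a dict: "clock": time; "joints": joint angles; "qvel": joint speeds; "tau": joint torques, N m; "tcp_pos": TCP position; "orientation": TCP orientation; "contact_force": force on the tool from outside, world axes, zero at the start; "moment": the same for the moment, N m; "grip_width": finger opening in m; "gripper_force": force on a finger pad.
Only numpy, scipy, OpenCV 4.12 (cv2) and the standard library are available. Lean on these libraries where they do the work, as an engineer would, in place of code of your own. Each camera call takes 0.05 s, during which the arm holds its last target. There are 200 camera calls.

## Working session

There is one attempt and no reset: what is moved stays moved. The work goes in short steps, Python scripts to look and compute and a shell command to move; the robot and the scene stay as the last step left them, time stands still between calls to the robot, and variables do not carry over. Pictures are saved under pics/ and viewed, at most 14 in all, crops included, and the job is handed in when it is done.

```bash
mkdir -p pics
python3 - <<'E'
from bench import r
import cv2
for n in("top","side"):
    cv2.imwrite(f"pics/{n}0.png",r.grab_frame(n)); print(n,{k:(v if not hasattr(v,'tolist') else v.tolist()) for k,v in r.camera_model(n).items()})
o=r.get_obs();print(o['tcp_pos'],o['orientation'],o['grip_width'],o['clock'],r.grip_point_offset)
E
```

```text
top {'fx': 449.849058609098, 'fy': 449.849058609098, 'cx': 250.9663250927061, 'cy': 191.41478955549815, 'R': [[-0.02301277856974382, -0.9995774639815842, 0.01775684438870031], [-0.9895431340476347, 0.02024484645756805, -0.14280942563813706], [0.14238959892381553, -0.020857605137073385, -0.98959090660043]], 't': [-0.008629139412076199, 0.4790514385817244, 0.9148185113808166]}
side {'fx': 346.4298794700677, 'fy': 346.4298794700677, 'cx': 251.24759452590507, 'cy': 188.46038660845684, 'R': [[0.953654541838378, -0.3009018181669091, -0.0010538761227539318], [-0.20707132612647053, -0.6537263542459644, -0.7278484180517978], [0.2183219657461397, 0.6943341771712872, -0.6857372453677963]], 't': [-0.45309526562272656, 0.1288368476895359, 0.8280837196467389]}
[ 0.19013734 -0.64709427  0.23042354] [-3.10793952e+00 -4.47197196e-01  5.53080216e-04] 0.08551795346574216 0.1 0.0187
```

View pics/top0.png

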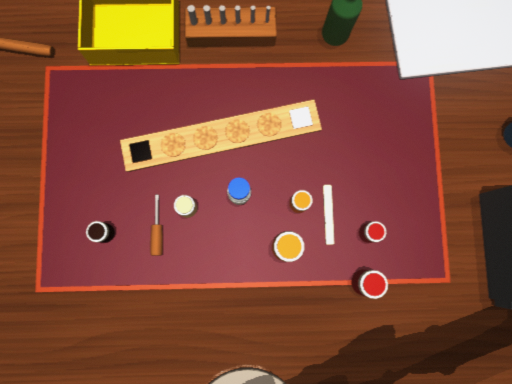

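View pics/side0.png

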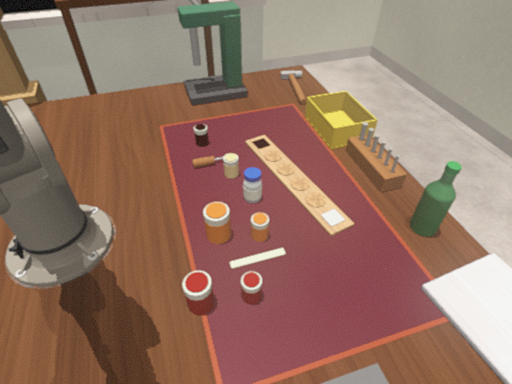

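Top view: orange candidates are the small one at (302,200) and the large one at (289,247). Red candidates are the small one at (375,232) and the large one at (373,284). The small ones fit, both by the "smaller" hint and the 42 mm size. Sand is at (185,205), brown (98,232), glue (239,190), white tile (301,118), and the pads run from (269,124) to (173,145). Next I measure and check the sizes in a crop.

```bash
cat > h.py <<'E'
from bench import r
import cv2, numpy as np
def ray(n,u,v,z):
    c=r.camera_model(n);R=np.array(c['R']);t=np.array(c['t'])
    C=-R.T@t; d=R.T@np.array([(u-c['cx'])/c['fx'],(v-c['cy'])/c['fy'],1])
    return (C+d*(z-C[2])/d[2])[:2]
def disc(img,u,v,z,rad=14,n='top'):
    # disc on lid: flood fill at centre -> fitted circle centre, size in mm
    m=np.zeros((386,514),np.uint8)
    cv2.floodFill(img.copy(),m,(u,v),0,(35,)*3,(35,)*3,4|(255<<8)|cv2.FLOODFILL_MASK_ONLY|cv2.FLOODFILL_FIXED_RANGE)
    c=max(cv2.findContours(m[1:-1,1:-1],cv2.RETR_EXTERNAL,cv2.CHAIN_APPROX_NONE)[0],key=len)
    M=cv2.moments(m[1:-1,1:-1],True);uc,vc=M['m10']/M['m00'],M['m01']/M['m00']
    p=ray(n,uc,vc,z); e=ray(n,uc+1,vc,z)
    mm=np.linalg.norm(e-p)*1e3
    return p,(round(uc,1),round(vc,1)),2*np.sqrt(M['m00']/np.pi)*mm
E
python3 - <<'E'
from h import *
im=cv2.imread('pics/top0.png')
for k,u,v,z in [('sand',185,205,.062),('orange',302,200,.062),('ORANGE',289,247,.09),('red',375,232,.062),('RED',373,284,.09),('brown',97,232,.062),('glue',239,188,.09),('white',301,118,.014),('black',141,151,.014)]:
    p,c,d=disc(im,u,v,z); print(k,p.round(4),c,'disc mm',d.round(1))
a=ray('top',*disc(im,301,118,.014)[1],.014);b=ray('top',*disc(im,141,151,.014)[1],.014)
d=b-a;print('len',np.linalg.norm(d)); 
for i in range(1,5): print('pad',i,(a+d*i/5).round(4))
print('row angle',np.degrees(np.arctan2(d[1],d[0])))
print('awl',ray('top',157,197,.005),ray('top',156,253,.01),'folder',ray('top',327,187,.005),ray('top',330,243,.005))
cv2.imwrite('pics/crop.png',cv2.resize(im[175:305,270:400],None,fx=4,fy=4,interpolation=cv2.INTER_CUBIC))
E
```

```text
sand [0.4509 0.1187] (183.8, 204.4) disc mm 37.6
orange [ 0.4556 -0.1223] (301.9, 199.6) disc mm 30.5
ORANGE [ 0.3615 -0.0897] (289.0, 246.0) disc mm 45.4
red [ 0.3884 -0.2703] (375.8, 231.0) disc mm 31.0
RED [ 0.2846 -0.2521] (374.0, 284.0) disc mm 41.6
brown [0.4007 0.295 ] (96.0, 231.0) disc mm 30.3
glue [0.4788 0.0068] (238.4, 187.7) disc mm 41.2
white [ 0.6456 -0.1331] (300.6, 117.1) disc mm 46.8
black [0.5752 0.2198] (140.0, 151.1) disc mm 44.3
len 0.3598954467454083
pad 1 [ 0.6315 -0.0626]
pad 2 [0.6174 0.008 ]
pad 3 [0.6033 0.0786]
pad 4 [0.5893 0.1492]
row angle 101.2808959578063
awl [0.47493991 0.1839897 ] [0.35479015 0.18435026] folder [ 0.48933808 -0.18609956] [ 0.36761326 -0.18681454]
```

View pics/crop.png

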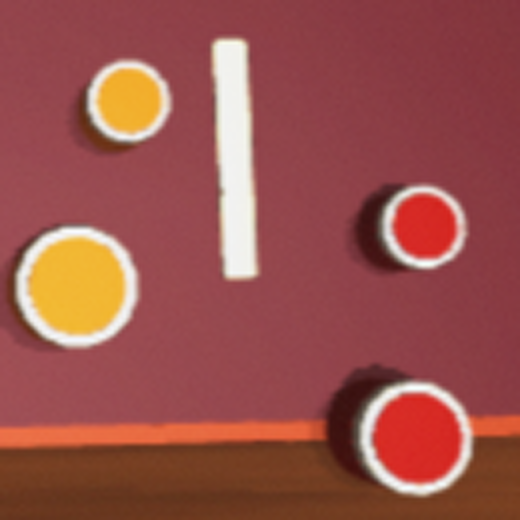

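The crop confirms it: the small orange and small red are 42 mm over the rim, while the others are about 60 mm. The tile spacing comes out at 0.360 m, which matches. Red is first. I will turn the closing axis across the row (about 11°).

```bash
python3 -m crank '[[0.062,0.118,0,0.118,0.5],[0.062,0.118,0,0.118,0.5],[0.062,0.118,0,0.118,0.5],[0.062,0.118,0,0.118,0.5],[0.062,0.118,0,0.118,0.5],[0.062,0.118,0,0.118,0.5],[0.062,0.118,0,0.118,0.5],[0.062,0.118,0,0.118,0.5]]' 40
python3 -m crank '[[0.062,0.118,0,0.118,0.5],[0.062,0.118,0,0.118,0.5],[0.062,0.118,0,0.118,0.5],[0.062,0.118,0,0.118,0.5],[0.062,0.118,0,0.118,0.5],[0.062,0.118,0,0.118,0.5],[0.062,0.118,0,0.118,0.5],[0.062,0.118,0,0.118,0.5]]'
cat >> h.py <<'E'
PAD=dict(sand=(.6315,-.0626),orange=(.6174,.008),red=(.6033,.0786),brown=(.5893,.1492))
POT=dict(sand=(.4509,.1187),orange=(.4556,-.1223),red=(.3884,-.2703),brown=(.4007,.295))
def to(x,y,z=None):
    from scipy.spatial.transform import Rotation as Ro
    o=r.get_obs();p=o['tcp_pos'];M=Ro.from_rotvec(o['orientation']).as_matrix()
    a=np.degrees(np.arctan2(M[1,1],M[0,1]))
    print('t',round(o['clock'],2),'tcp',p.round(4),'yaxis',round(a,1),'tilt z',M[:,2].round(3),'w',round(o['grip_width'],4),'F',round(o['gripper_force'],1),'q7',round(o['joints'][6],2))
    print('units to go',((np.array([x,y,p[2] if z is None else z])-p)/.2).round(4),'turn units',((11.3-a+90)%180-90)/45)
E
python3 -c "
from h import *;to(*POT['red'],.026)"
```

```text
clock: 0.77
tcp_pos: [0.2897, -0.4574, 0.231]
orientation: [-2.732, -1.549, 0.0]
contact_force: [0.1, -0.5, 0.4]
grip_width: 0.0639
gripper_force: 0.0
clock: 1.43
tcp_pos: [0.3888, -0.2687, 0.2311]
orientation: [-1.986, -2.434, 0.0]
contact_force: [1.0, 0.4, 0.7]
grip_width: 0.0636
gripper_force: 0.0
t 1.43 tcp [ 0.3888 -0.2687  0.2311] yaxis 11.6 tilt z [-0.  0. -1.] w 0.0636 F 0.0 q7 0.59
units to go [-0.0021 -0.0079 -1.0255] turn units -0.0064169451135465275
```

```bash
python3 -m crank '[[0,-0.008,-0.13,0,0.5],[0,0,-0.13,0,0.5],[0,0,-0.13,0,0.5],[0,0,-0.13,0,0.5],[0,0,-0.13,0,0.5],[0,0,-0.13,0,0.5],[0,0,-0.13,0,0.5],[0,0,-0.115,0,0.5]]'
python3 -m crank '[[0,0,0,0,-1],[0,0,0,0,-1],[0,0,0,0,-1],[0,0,0,0,-1],[0,0,0,0,-1],[0,0,0,0,-1],[0,0,0,0,-1],[0,0,0,0,-1]]' 40
python3 -c "
from h import *;to(*PAD['red'])
cv2.imwrite('pics/g1.png',np.hstack([r.grab_frame('top')[150:310,250:450],r.grab_frame('side')[180:340,150:350]]))"
```

```text
clock: 2.1
tcp_pos: [0.3881, -0.2713, 0.0246]
orientation: [-1.991, -2.429, -0.0]
contact_force: [0.8, 0.3, -0.6]
grip_width: 0.0642
gripper_force: 0.0
clock: 2.77
tcp_pos: [0.3889, -0.2719, 0.0268]
orientation: [1.991, 2.429, 0.0]
contact_force: [-0.1, -0.2, -1.1]
grip_width: 0.0411
gripper_force: 40.4
t 2.77 tcp [ 0.3889 -0.2719  0.0268] yaxis 11.3 tilt z [ 0.001 -0.001 -1.   ] w 0.0411 F 40.4 q7 0.38
units to go [1.0722 1.7523 0.    ] turn units -0.00047358261689143746
```

View pics/g1.png

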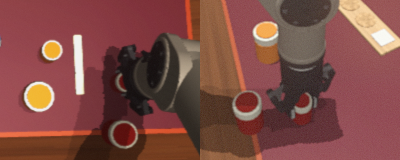

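The pictures show the small red pot between the fingers, with the big pots untouched. Lift and carry it to pad 3.

```bash
python3 -m crank '[[0,0,0.1,0,-1],[0,0,0.15,0,-1],[0,0,0.15,0,-1],[0,0,0.15,0,-1],[0,0,0.15,0,-1],[0.067,0.109,0,0,-1],[0.067,0.109,0,0,-1],[0.067,0.109,0,0,-1]]'
python3 -m crank '[[0.067,0.109,0,0,-1],[0.067,0.109,0,0,-1],[0.067,0.109,0,0,-1],[0.067,0.109,0,0,-1],[0.067,0.109,0,0,-1],[0.067,0.109,0,0,-1],[0.067,0.109,0,0,-1],[0.067,0.109,0,0,-1]]'
python3 -m crank '[[0.067,0.109,0,0,-1],[0.067,0.109,0,0,-1],[0.067,0.109,0,0,-1],[0.067,0.109,0,0,-1],[0.067,0.109,0,0,-1],[0,0,0,0,-1],[0,0,0,0,-1],[0,0,0,0,-1]]'
python3 -c "
from h import *;to(*PAD['red'],.0405)
cv2.imwrite('pics/g2.png',np.hstack([r.grab_frame('top')[60:260,100:340],r.grab_frame('side')[80:280,180:380]]))"
```

```text
clock: 3.53
tcp_pos: [0.4293, -0.206, 0.1671]
orientation: [1.992, 2.427, 0.0]
contact_force: [0.4, 0.8, -1.3]
grip_width: 0.041
gripper_force: 40.9
clock: 4.2
tcp_pos: [0.5364, -0.0307, 0.1662]
orientation: [-1.991, -2.43, 0.0]
contact_force: [-0.2, -0.2, -0.0]
grip_width: 0.0409
gripper_force: 40.9
clock: 4.87
tcp_pos: [0.6026, 0.0765, 0.1658]
orientation: [-1.991, -2.429, 0.002]
contact_force: [0.3, 0.7, -1.3]
grip_width: 0.0412
gripper_force: 40.9
t 4.87 tcp [0.6026 0.0765 0.1658] yaxis 11.3 tilt z [-0.001 -0.001 -1.   ] w 0.0412 F 40.9 q7 -0.28
units to go [ 0.0037  0.0107 -0.6266] turn units -0.0005241684572215238
```

View pics/g2.png

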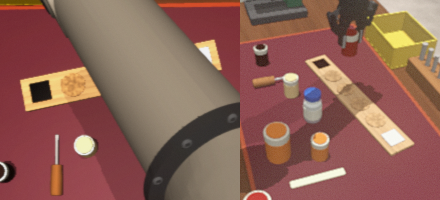

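The red pot is still held upright above the row. Lower it, release, and retreat upward.

```bash
python3 -m crank '[[0.003,0.005,-0.1,0,-1],[0,0,-0.12,0,-1],[0,0,-0.12,0,-1],[0,0,-0.12,0,-1],[0,0,-0.1,0,-1],[0,0,-0.04,0,-1],[0,0,-0.02,0,-1],[0,0,0,0,-1]]'
python3 -c "
from h import *;to(*PAD['red'],.0398)"
```

```text
clock: 5.63
tcp_pos: [0.6035, 0.0775, 0.0421]
orientation: [-1.992, -2.429, 0.001]
contact_force: [0.0, -0.3, -0.8]
grip_width: 0.0408
gripper_force: 40.8
t 5.63 tcp [0.6035 0.0775 0.0421] yaxis 11.3 tilt z [-0.001 -0.    -1.   ] w 0.0408 F 40.8 q7 -0.37
units to go [-0.001   0.0056 -0.0116] turn units 0.00020262517478815628
```

```bash
python3 -m crank '[[0,0,-0.01,0,-1],[0,0,0,0,-1],[0,0,0,0,0.5],[0,0,0,0,0.5],[0,0,0,0,0.5],[0,0,0,0,0.5],[0,0,0,0,0.5],[0,0,0,0,0.5]]'
python3 -m crank '[[0,0,0.1,0,0.5],[0,0,0.15,0,0.5],[0,0,0.15,0,0.5],[0,0,0.15,0,0.5],[0,0,0.15,0,0.5],[-0.074,-0.1,0,0,0.5],[-0.074,-0.1,0,0,0.5],[-0.074,-0.1,0,0,0.5]]'
python3 -m crank '[[-0.074,-0.1,0,0,0.5],[-0.074,-0.1,0,0,0.5],[-0.074,-0.1,0,0,0.5],[-0.074,-0.1,0,0,0.5],[-0.074,-0.1,0,0,0.5],[-0.074,-0.1,0,0,0.5],[-0.074,-0.1,0,0,0.5],[0,0,0,0,0.5]]'
python3 -c "
from h import *;to(*POT['orange'],.026)
cv2.imwrite('pics/g3.png',np.hstack([r.grab_frame('top')[60:300,80:380],r.grab_frame('side')[80:320,150:390]]))"
```

```text
clock: 6.3
tcp_pos: [0.6038, 0.0781, 0.0404]
orientation: [1.991, 2.43, 0.0]
contact_force: [-0.4, 0.3, -0.2]
grip_width: 0.0642
gripper_force: 0.0
clock: 6.97
tcp_pos: [0.559, 0.0179, 0.181]
orientation: [1.989, 2.43, 0.001]
contact_force: [-0.2, -0.3, -0.5]
grip_width: 0.0641
gripper_force: 0.0
clock: 7.63
tcp_pos: [0.4524, -0.1262, 0.1799]
orientation: [-1.998, -2.423, 0.006]
contact_force: [-0.8, -0.5, 0.2]
grip_width: 0.0646
gripper_force: 0.0
t 7.63 tcp [ 0.4524 -0.1262  0.1799] yaxis 11.0 tilt z [-0.003 -0.002 -1.   ] w 0.0646 F 0.0 q7 0.17
units to go [ 0.016   0.0194 -0.7695] turn units 0.0067728850318095135
```

View pics/g3.png

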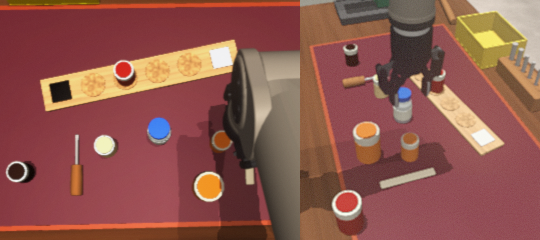

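Red stands on the third pad from white, at full-image (203,132). The orange pot is below the gripper.

```bash
python3 -c "
from h import *;im=r.grab_frame('top');print(disc(im,203,133,.075),PAD['red'])"
python3 -m crank '[[0,0,0,0,0.5],[0,0,-0.1,0,0.5],[0,0,-0.1,0,0.5],[0,0,-0.1,0,0.5],[0,0,0,0,0.5]]'
python3 -c "
from h import *;to(*POT['orange'],.026)"
```

```text
(array([0.60426214, 0.07757011]), (202.9, 129.2), np.float64(30.377242187504283)) (0.6033, 0.0786)
clock: 8.2
tcp_pos: [0.454, -0.1203, 0.1174]
orientation: [-1.985, -2.428, 0.003]
contact_force: [-0.0, 0.2, -0.1]
grip_width: 0.064
gripper_force: 0.0
t 8.2 tcp [ 0.454  -0.1203  0.1174] yaxis 11.5 tilt z [-0.005  0.002 -1.   ] w 0.064 F 0.0 q7 0.1
units to go [ 0.0078 -0.0102 -0.4569] turn units -0.00360346170447359
```

Red is 1.4 mm from the pad centre. Now descend and grip orange.

```bash
python3 -m crank '[[0.005,-0.005,-0.1,0,0.5],[0,0,-0.1,0,0.5],[0,0,-0.1,0,0.5],[0,0,-0.1,0,0.5],[0,0,-0.05,0,0.5],[0,0,0,0,0.5],[0,0,0,0,-1],[0,0,0,0,-1]]'
python3 -m crank '[[0,0,0,0,-1],[0,0,0,0,-1],[0,0,0,0,-1],[0,0,0,0,-1],[0,0,0,0,-1],[0,0,0,0,-1]]'
python3 -c "
from h import *;to(*PAD['orange'])"
```

```text
clock: 8.87
tcp_pos: [0.4577, -0.1227, 0.0315]
orientation: [1.99, 2.429, 0.001]
contact_force: [-2.2, 1.2, 23.0]
grip_width: 0.0412
gripper_force: 32.7
clock: 9.37
tcp_pos: [0.4578, -0.1229, 0.0316]
orientation: [1.99, 2.428, 0.002]
contact_force: [-0.9, 1.0, 7.6]
grip_width: 0.0409
gripper_force: 41.0
t 9.37 tcp [ 0.4578 -0.1229  0.0316] yaxis 11.3 tilt z [ 0.002 -0.001 -1.   ] w 0.0409 F 41.0 q7 -0.02
units to go [0.7979 0.6544 0.    ] turn units -0.0008120506585116674
```

```bash
python3 -m crank '[[0,0,0.1,0,-1],[0,0,0.15,0,-1],[0,0,0.15,0,-1],[0,0,0.15,0,-1],[0.1,0.082,0.05,0,-1],[0.1,0.082,0,0,-1],[0.1,0.082,0,0,-1],[0.1,0.082,0,0,-1]]'
python3 -m crank '[[0.1,0.082,0,0,-1],[0.1,0.082,0,0,-1],[0.1,0.082,0,0,-1],[0.1,0.082,0,0,-1],[0,0,0,0,-1],[0,0,0,0,-1],[0,0,0,0,-1],[0,0,0,0,-1]]'
python3 -c "
from h import *;to(*PAD['orange'],.0445)
cv2.imwrite('pics/g4.png',cv2.resize(r.grab_frame('side')[80:280,200:400],None,fx=2,fy=2))"
```

```text
clock: 10.03
tcp_pos: [0.5377, -0.057, 0.1514]
orientation: [1.991, 2.428, 0.001]
contact_force: [0.3, 0.4, -0.4]
grip_width: 0.0409
gripper_force: 40.8
clock: 10.7
tcp_pos: [0.6159, 0.0071, 0.1503]
orientation: [1.993, 2.429, -0.002]
contact_force: [0.4, 0.0, -0.3]
grip_width: 0.0409
gripper_force: 40.8
t 10.7 tcp [0.6159 0.0071 0.1503] yaxis 11.3 tilt z [-0.001 -0.001 -1.   ] w 0.0409 F 40.8 q7 -0.17
units to go [ 0.0077  0.0047 -0.5289] turn units 0.0008223301106182943
```

View pics/g4.png

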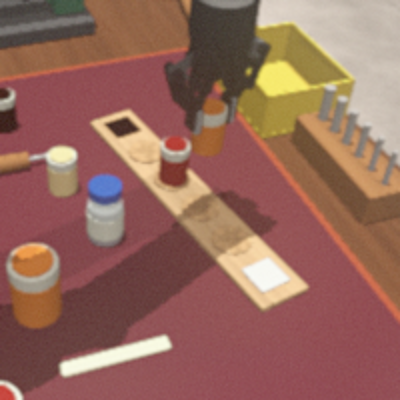

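The orange pot hangs upright, with red on its pad in front. Lower it.

```bash
python3 -m crank '[[0.005,0.004,-0.1,0,-1],[0,0,-0.12,0,-1],[0,0,-0.12,0,-1],[0,0,-0.1,0,-1],[0,0,-0.05,0,-1],[0,0,-0.02,0,-1],[0,0,0,0,-1],[0,0,0,0,-1]]'
python3 -m crank '[[0,0,-0.01,0,-1],[0,0,0,0,-1]]'
python3 -c "
from h import *;to(*PAD['orange'],.0445)"
```

```text
clock: 11.42
tcp_pos: [0.6184, 0.0091, 0.0494]
orientation: [1.991, 2.429, 0.002]
contact_force: [-0.6, -0.2, -0.2]
grip_width: 0.0411
gripper_force: 40.8
clock: 11.58
tcp_pos: [0.6184, 0.0092, 0.0473]
orientation: [1.991, 2.429, 0.002]
contact_force: [-0.9, 0.6, -0.6]
grip_width: 0.0407
gripper_force: 40.8
t 11.58 tcp [0.6184 0.0092 0.0473] yaxis 11.3 tilt z [ 0.002  0.    -1.   ] w 0.0407 F 40.8 q7 -0.24
units to go [-0.0049 -0.0059 -0.0139] turn units -0.0005253433911125032
```

```bash
python3 -m crank '[[-0.004,-0.005,-0.01,0,-1],[0,0,-0.005,0,-1],[0,0,0,0,-1],[0,0,0,0,0.5],[0,0,0,0,0.5],[0,0,0,0,0.5],[0,0,0,0,0.5],[0,0,0,0,0.5]]'
python3 -m crank '[[0,0,0.1,0,0.5],[0,0,0.15,0,0.5],[0,0,0.15,0,0.5],[0,0,0.15,0,0.5],[0,0,0.15,0,0.5],[-0.083,0.055,0,0,0.5],[-0.083,0.055,0,0,0.5],[-0.083,0.055,0,0,0.5]]'
python3 -m crank '[[-0.083,0.055,0,0,0.5],[-0.083,0.055,0,0,0.5],[-0.083,0.055,0,0,0.5],[-0.083,0.055,0,0,0.5],[-0.083,0.055,0,0,0.5],[-0.083,0.055,0,0,0.5],[-0.083,0.055,0,0,0.5],[0,0,0,0,0.5]]'
python3 -m crank '[[0,0,-0.1,0,0.5],[0,0,-0.1,0,0.5],[0,0,-0.1,0,0.5],[0,0,0,0,0.5],[0,0,0,0,0.5]]'
python3 -c "
from h import *;to(*POT['sand'],.026)"
```

```text
clock: 12.25
tcp_pos: [0.6168, 0.0081, 0.0432]
orientation: [-1.991, -2.43, 0.0]
contact_force: [-0.1, 0.5, -0.8]
grip_width: 0.0638
gripper_force: 0.0
clock: 12.92
tcp_pos: [0.5668, 0.0414, 0.1839]
orientation: [1.992, 2.429, 0.001]
contact_force: [0.2, 0.1, 1.1]
grip_width: 0.0642
gripper_force: 0.0
clock: 13.58
tcp_pos: [0.4477, 0.1204, 0.1833]
orientation: [-1.985, -2.434, 0.002]
contact_force: [0.1, -0.5, -0.1]
grip_width: 0.0638
gripper_force: 0.0
clock: 14.0
tcp_pos: [0.4505, 0.1179, 0.1229]
orientation: [-1.99, -2.429, 0.002]
contact_force: [-0.6, 0.1, 0.0]
grip_width: 0.0641
gripper_force: 0.0
t 14.0 tcp [0.4505 0.1179 0.1229] yaxis 11.3 tilt z [-0.002 -0.    -1.   ] w 0.0641 F 0.0 q7 -0.46
units to go [ 0.002   0.0041 -0.4843] turn units -0.000840607773583694
```

```bash
python3 -m crank '[[0,0.004,-0.1,0,0.5],[0,0,-0.1,0,0.5],[0,0,-0.1,0,0.5],[0,0,-0.1,0,0.5],[0,0,-0.05,0,0.5],[0,0,-0.03,0,0.5],[0,0,0,0,0.5],[0,0,0,0,0.5]]'
python3 -m crank '[[0,0,0,0,-1],[0,0,0,0,-1],[0,0,0,0,-1],[0,0,0,0,-1],[0,0,0,0,-1],[0,0,0,0,-1],[0,0,0,0,-1],[0,0,0,0,-1]]'
python3 -m crank '[[0,0,0.1,0,-1],[0,0,0.15,0,-1],[0,0,0.15,0,-1],[0,0,0.15,0,-1],[0,0,0.1,0,-1],[0,0,0,0,-1]]'
python3 -c "
from h import *;to(*PAD['sand'])
cv2.imwrite('pics/g5.png',np.hstack([r.grab_frame('top')[60:300,80:380],r.grab_frame('side')[80:320,150:390]]))"
```

```text
clock: 14.67
tcp_pos: [0.4517, 0.1192, 0.0281]
orientation: [1.991, 2.429, 0.001]
contact_force: [-0.2, 0.2, 0.1]
grip_width: 0.0642
gripper_force: 0.0
clock: 15.33
tcp_pos: [0.4517, 0.1191, 0.0285]
orientation: [1.991, 2.429, 0.002]
contact_force: [-1.7, -1.0, 6.5]
grip_width: 0.0407
gripper_force: 39.7
clock: 15.83
tcp_pos: [0.4535, 0.1199, 0.1619]
orientation: [1.988, 2.425, 0.01]
contact_force: [-0.2, 0.3, -1.1]
grip_width: 0.041
gripper_force: 41.0
t 15.83 tcp [0.4535 0.1199 0.1619] yaxis 11.3 tilt z [ 0.008  0.001 -1.   ] w 0.041 F 41.0 q7 -0.41
units to go [ 0.8898 -0.9127  0.    ] turn units -0.0002967641565577297
```

View pics/g5.png

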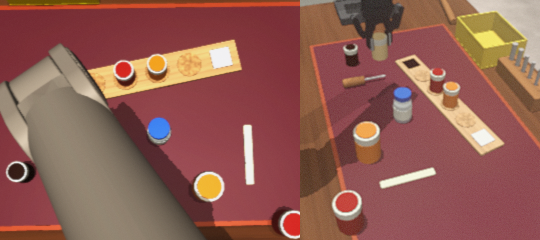

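Sand is lifted; orange and red stand on pads 2 and 3. Carry sand to pad 1.

```bash
python3 -m crank '[[0.089,-0.091,0,0,-1],[0.089,-0.091,0,0,-1],[0.089,-0.091,0,0,-1],[0.089,-0.091,0,0,-1],[0.089,-0.091,0,0,-1],[0.089,-0.091,0,0,-1],[0.089,-0.091,0,0,-1],[0.089,-0.091,0,0,-1]]'
python3 -m crank '[[0.089,-0.091,0,0,-1],[0.089,-0.091,0,0,-1],[0,0,0,0,-1],[0,0,-0.1,0,-1],[0,0,-0.1,0,-1],[0,0,-0.1,0,-1],[0,0,0,0,-1],[0,0,0,0,-1]]'
python3 -c "
from h import *;to(*PAD['sand'],.0415)"
```

```text
clock: 16.6
tcp_pos: [0.5928, -0.0277, 0.1552]
orientation: [-1.989, -2.428, 0.003]
contact_force: [0.6, -0.6, -1.0]
grip_width: 0.041
gripper_force: 41.0
clock: 17.27
tcp_pos: [0.627, -0.0627, 0.0952]
orientation: [-1.988, -2.427, 0.004]
contact_force: [0.7, -0.2, -1.2]
grip_width: 0.0412
gripper_force: 41.0
t 17.27 tcp [ 0.627  -0.0627  0.0952] yaxis 11.4 tilt z [-0.005  0.    -1.   ] w 0.0412 F 41.0 q7 -0.09
units to go [ 0.0225  0.0005 -0.2683] turn units -0.0014679386130546214
```

```bash
python3 -m crank '[[0.015,0,-0.08,0,-1],[0,0,-0.08,0,-1],[0,0,-0.06,0,-1],[0,0,-0.02,0,-1],[0,0,-0.015,0,-1],[0,0,0,0,-1],[0,0,0,0,-1]]'
python3 -c "
from h import *;to(*PAD['sand'],.0415)"
```

```text
clock: 17.85
tcp_pos: [0.6324, -0.063, 0.0469]
orientation: [1.991, 2.429, 0.001]
contact_force: [-0.3, -0.1, -0.6]
grip_width: 0.0408
gripper_force: 41.0
t 17.85 tcp [ 0.6324 -0.063   0.0469] yaxis 11.3 tilt z [ 0.001  0.    -1.   ] w 0.0408 F 41.0 q7 -0.12
units to go [-0.0045  0.0018 -0.0269] turn units -0.0007546206878831501
```

```bash
python3 -m crank '[[-0.003,0,-0.015,0,-1],[0,0,-0.01,0,-1],[0,0,0,0,-1],[0,0,0,0,0.5],[0,0,0,0,0.5],[0,0,0,0,0.5],[0,0,0,0,0.5],[0,0,0,0,0.5]]'
python3 -m crank '[[0,0,0.1,0,0.5],[0,0,0.15,0,0.5],[0,0,0.15,0,0.5],[0,0,0.15,0,0.5],[0,0,0.15,0,0.5],[-0.083,0.128,0,0,0.5],[-0.083,0.128,0,0,0.5],[-0.083,0.128,0,0,0.5]]'
python3 -m crank '[[-0.083,0.128,0,0,0.5],[-0.083,0.128,0,0,0.5],[-0.083,0.128,0,0,0.5],[-0.083,0.128,0,0,0.5],[-0.083,0.128,0,0,0.5],[-0.083,0.128,0,0,0.5],[-0.083,0.128,0,0,0.5],[-0.083,0.128,0,0,0.5]]'
python3 -m crank '[[-0.083,0.128,0,0,0.5],[-0.083,0.128,0,0,0.5],[-0.083,0.128,0,0,0.5],[0,0,0,0,0.5],[0,0,-0.1,0,0.5],[0,0,-0.1,0,0.5],[0,0,0,0,0.5],[0,0,0,0,0.5]]'
python3 -c "
from h import *;to(*POT['brown'],.026)"
```

```text
clock: 18.52
tcp_pos: [0.6313, -0.063, 0.0413]
orientation: [1.991, 2.43, 0.0]
contact_force: [0.0, -1.0, -0.2]
grip_width: 0.064
gripper_force: 0.0
clock: 19.18
tcp_pos: [0.5812, 0.0143, 0.1821]
orientation: [1.992, 2.428, 0.002]
contact_force: [0.6, -0.0, 0.7]
grip_width: 0.0642
gripper_force: 0.0
clock: 19.85
tcp_pos: [0.4477, 0.2196, 0.1815]
orientation: [1.991, 2.43, 0.0]
contact_force: [0.1, 0.5, -0.8]
grip_width: 0.0641
gripper_force: 0.0
clock: 20.52
tcp_pos: [0.3983, 0.2948, 0.1409]
orientation: [-1.99, -2.43, 0.003]
contact_force: [0.3, -0.1, -0.5]
grip_width: 0.0636
gripper_force: 0.0
t 20.52 tcp [0.3983 0.2948 0.1409] yaxis 11.4 tilt z [-0.002 -0.001 -1.   ] w 0.0636 F 0.0 q7 -0.86
units to go [ 0.0119  0.0009 -0.5743] turn units -0.001175571598612161
```

```bash
python3 -m crank '[[0.01,0,-0.12,0,0.5],[0,0,-0.12,0,0.5],[0,0,-0.12,0,0.5],[0,0,-0.12,0,0.5],[0,0,-0.06,0,0.5],[0,0,-0.03,0,0.5],[0,0,0,0,0.5],[0,0,0,0,0.5]]'
python3 -m crank '[[0,0,0,0,-1],[0,0,0,0,-1],[0,0,0,0,-1],[0,0,0,0,-1],[0,0,0,0,-1],[0,0,0,0,-1],[0,0,0,0,-1],[0,0,0,0,-1]]'
python3 -m crank '[[0,0,0.1,0,-1],[0,0,0.15,0,-1],[0,0,0.15,0,-1],[0,0,0.15,0,-1],[0,0,0.1,0,-1],[0,0,0,0,-1]]'
python3 -c "
from h import *;to(*PAD['brown'])
im=r.grab_frame('top')
for k,u,v in [('sand',269,119),('orange',236,126),('red',203,130)]: print(k,disc(im,u,v,.075),PAD[k])
cv2.imwrite('pics/g6.png',np.hstack([im[60:300,80:380],r.grab_frame('side')[80:320,150:390]]))"
```

```text
clock: 21.18
tcp_pos: [0.4015, 0.296, 0.0283]
orientation: [1.991, 2.43, 0.002]
contact_force: [0.1, -0.2, 0.9]
grip_width: 0.0639
gripper_force: 0.0
clock: 21.85
tcp_pos: [0.4017, 0.296, 0.0287]
orientation: [1.991, 2.429, 0.003]
contact_force: [-0.8, -1.1, 5.6]
grip_width: 0.0411
gripper_force: 39.7
clock: 22.35
tcp_pos: [0.4029, 0.2974, 0.1621]
orientation: [1.99, 2.428, 0.012]
contact_force: [0.2, 0.3, -1.5]
grip_width: 0.0408
gripper_force: 41.1
t 22.35 tcp [0.4029 0.2974 0.1621] yaxis 11.3 tilt z [ 0.007  0.004 -1.   ] w 0.0408 F 41.1 q7 -0.84
units to go [ 0.9318 -0.7409  0.    ] turn units -0.0005268553922484721
sand (array([ 0.63062062, -0.0623261 ]), (270.5, 115.6), np.float64(34.46128439451977)) (0.6315, -0.0626)
orange (array([0.61584218, 0.00830671]), (236.5, 123.1), np.float64(30.163507184186827)) (0.6174, 0.008)
red (array([0.60417328, 0.07755943]), (203.0, 129.2), np.float64(30.28840786744684)) (0.6033, 0.0786)
```

View pics/g6.png

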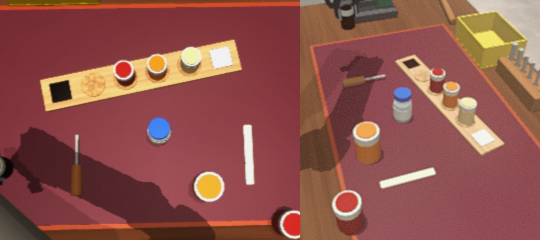

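Sand, orange and red are each within 2 mm of their pad centres. Brown is lifted; carry it to pad 4.

```bash
python3 -m crank '[[0.093,-0.074,0,0,-1],[0.093,-0.074,0,0,-1],[0.093,-0.074,0,0,-1],[0.093,-0.074,0,0,-1],[0.093,-0.074,0,0,-1],[0.093,-0.074,0,0,-1],[0.093,-0.074,0,0,-1],[0.093,-0.074,0,0,-1]]'
python3 -m crank '[[0.093,-0.074,0,0,-1],[0.093,-0.074,0,0,-1],[0,0,0,0,-1],[0,0,-0.1,0,-1],[0,0,-0.1,0,-1],[0,0,-0.1,0,-1],[0,0,0,0,-1],[0,0,0,0,-1]]'
python3 -c "
from h import *;to(*PAD['brown'],.0417)"
```

```text
clock: 23.12
tcp_pos: [0.5495, 0.1755, 0.1554]
orientation: [-1.99, -2.429, 0.004]
contact_force: [0.5, 0.3, -1.1]
grip_width: 0.0409
gripper_force: 41.0
clock: 23.78
tcp_pos: [0.5851, 0.147, 0.0954]
orientation: [-1.989, -2.428, 0.006]
contact_force: [-0.5, 0.6, -0.1]
grip_width: 0.0407
gripper_force: 41.0
t 23.78 tcp [0.5851 0.147  0.0954] yaxis 11.4 tilt z [-0.004 -0.001 -1.   ] w 0.0407 F 41.0 q7 -0.48
units to go [ 0.0209  0.0108 -0.2685] turn units -0.0015125451046676139
```

```bash
python3 -m crank '[[0.013,0.006,-0.08,0,-1],[0,0,-0.08,0,-1],[0,0,-0.06,0,-1],[0,0,-0.02,0,-1],[0,0,-0.015,0,-1],[0,0,-0.015,0,-1],[0,0,-0.01,0,-1],[0,0,0,0,-1]]'
python3 -m crank '[[0,0,0,0,-1],[0,0,0,0,-1]]'
python3 -c "
from h import *;to(*PAD['brown'],.0417)"
```

```text
clock: 24.45
tcp_pos: [0.59, 0.1489, 0.0419]
orientation: [1.991, 2.429, 0.001]
contact_force: [-0.5, -0.0, -1.0]
grip_width: 0.0412
gripper_force: 41.0
clock: 24.62
tcp_pos: [0.5899, 0.1487, 0.0418]
orientation: [1.991, 2.429, 0.001]
contact_force: [-0.1, 0.0, -0.0]
grip_width: 0.0412
gripper_force: 41.0
t 24.62 tcp [0.5899 0.1487 0.0418] yaxis 11.3 tilt z [ 0.001  0.    -1.   ] w 0.0412 F 41.0 q7 -0.53
units to go [-0.003   0.0024 -0.0005] turn units -0.0006718344540312652
```

```bash
python3 -m crank '[[0,0,-0.003,0,0.5],[0,0,0,0,0.5],[0,0,0,0,0.5],[0,0,0,0,0.5],[0,0,0,0,0.5],[0,0,0,0,0.5]]'
python3 -m crank '[[0,0,0.1,0,0.5],[0,0,0.15,0,0.5],[0,0,0.15,0,0.5],[0,0,0.15,0,0.5],[0,0,0.15,0,0.5],[-0.08,0.1,0,0,0.5],[-0.08,0.1,0,0,0.5],[-0.08,0.1,0,0,0.5]]'
python3 -m crank '[[-0.08,0.1,0,0,0.5],[-0.08,0.1,0,0,0.5],[-0.08,0.1,0,0,0.5],[-0.08,0.1,0,0,0.5],[-0.08,0.1,0,0,0.5],[0,0,0,0,0.5],[0,0,0,0,0.5],[0,0,0,0,0.5]]'
python3 -c "
from h import *
im=r.grab_frame('top')
for k,u,v in [('sand',269,119),('orange',236,126),('red',203,130),('brown',170,137)]: print(k,disc(im,u,v,.075),PAD[k])
cv2.imwrite('pics/g7.png',np.hstack([im[60:300,80:380],r.grab_frame('side')[80:320,150:390]]))"
```

```text
clock: 25.12
tcp_pos: [0.5896, 0.1486, 0.0408]
orientation: [1.991, 2.43, 0.0]
contact_force: [-1.5, 0.1, -0.0]
grip_width: 0.0642
gripper_force: 0.0
clock: 25.78
tcp_pos: [0.5414, 0.2089, 0.1815]
orientation: [1.992, 2.428, 0.002]
contact_force: [-0.6, 0.4, -0.7]
grip_width: 0.0643
gripper_force: 0.0
clock: 26.45
tcp_pos: [0.4619, 0.308, 0.1806]
orientation: [1.991, 2.429, -0.0]
contact_force: [0.1, -0.5, -0.1]
grip_width: 0.0641
gripper_force: 0.0
sand (array([ 0.63031429, -0.06213956]), (270.4, 115.8), np.float64(34.93255281175676)) (0.6315, -0.0626)
orange (array([0.61584218, 0.00830671]), (236.5, 123.1), np.float64(30.163507184186827)) (0.6174, 0.008)
red (array([0.60418675, 0.07761934]), (202.9, 129.2), np.float64(30.28839370901395)) (0.6033, 0.0786)
brown (array([0.58872185, 0.14796573]), (168.6, 137.1), np.float64(29.949720528308163)) (0.5893, 0.1492)
```

View pics/g7.png

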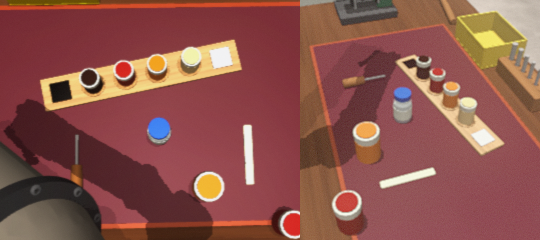

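All four pots stand in order from the white tile (sand, orange, red, brown), each within 2 mm of its pad centre. The glue jar is standing and the arm is clear.

```bash
python3 -c "
from bench import r;print(r.hand_in())"
```

```text
the job is handed in; nothing more can be done
None
```

The job is handed in: sand, orange, red and brown stand in order from the white tile, each within about 2 mm of its pad centre by the top camera. The glue jar is still standing and the robot clock was at about 26 s; the hand-in gave no verdict.

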